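# Shift the drive trainer from first into fourth gear and start it

### The arm

A 7-joint arm with a two-finger parallel gripper is mounted at the origin on the work surface. World frame = base frame: x ahead of the robot, y to its left, z up, the work surface at z = 0. Lengths are in m, angles in rad, forces in N, time in s.
With the tool pointing down it reaches from about 0.4 to 0.85 m from the base axis. Payload 10.4 kg.
Tool frame: the origin (TCP) lies where the fingers leave the gripper's body, on its centre line; the fingertips stand 70 mm ahead of it and the grasp point (between the pads) lies ahead of it (manip.hold_point_z is the z of the grasp point in the tool frame, in m); z points along the fingers, y is the direction in which the jaws open and shut (so a half turn about z gives the same grasp; the last joint's range is limited). The gripper opens to 87 mm and grips with 3 to 60 N. Pads are 19 mm wide; open, the fingers measure 117 mm over their backs; the gripper's body (75 mm by 190 mm) begins 51 mm behind the grasp point.
Start: joints at [1.239, 0.332, -0.065, 1.46, 0.022, 1.35, -0.088], TCP at [0.19, -0.595, 0.292] pointing down, gripper open.
Joint ranges: [-2.6, 2.6], [-0.5, 2.12], [-1.47, 1.34], [0.16, 2.42], [-1.27, 4.41], [0.06, 2.06], [-2.6, 2.6]. Speed limits (rad/s): [2.22, 2.22, 2.79, 2.79, 3.14, 3.14, 3.14].

### API

Orientations are given as a unit quaternion [w, x, y, z].
In Python, from station import manip, optics, order gives the robot as it stands.
- The arm moves only by the tool step_arm, never from a script. Its argument "series" is a list that holds one entry, the list of rows, each a list of 4 numbers: the shift along the tool's x, y, z in cm, then the turn about the tool's z in rad. A call has 1 to 20 rows; each row is the pose to reach, as a shift and turn from the pose commanded when the call began, along the tool's axes at that moment; what a row does not reach only later rows make up. A row lasts 1/8 s, in which the tool goes at most 62.5 mm and 10.7 degrees, less where a joint would pass 70% of its speed; a pose out of reach is approached as far as the arm can. A call with a gripper value outside its range is refused whole. "jaw" is the finger opening in cm, from 0 to 8.7, set as the call begins (left out, the last holds). The fingers move at their own pace and stop on an object; the grip force is fixed at half the most. Time passes only in rows, so rows that repeat a pose let the fingers close. It gives the time, the measured TCP pose, the force and the opening at its end, in the units of the state.
- manip.state(): the state, without advancing time (a new reading comes with each control period).
- optics.read_camera(name): name is "side" or "top" or "wrist"; returns the picture (384x512x3 uint8, red, green, blue); there is no depth.
- optics.camera_params(name): a dict with "fx", "fy", "cx", "cy" (pixels), "world_from_camera" (4x4, takes a point from camera to world coordinates); the wrist camera has in their place "T_tool_cam" (4x4, takes a point from camera to tool coordinates, whose origin is the TCP and whose axes are the flange's). Camera axes: x right, y up, looking along -z (the intrinsics and any distortion apply to the point x, -y, -z); pixel columns grow to the right and rows downward; lengths in m; the calibration is good to about 2 mm. A picture is of the moment at which its call begins: read the wrist's pose just before it. camera_params takes no time and is no camera call.
- order.finish_job(): hands the job in, once; it reports no verdict.
The state is a dict: "time": time; "joint_pos": joint angles; "joint_velocities": joint speeds; "joint_efforts": joint torques, N m; "eef_pos": TCP position; "tcp_rot": TCP orientation; "ft_force": force on the tool from outside, world axes, zero at the start; "moment": the same for the moment, N m; "finger_gap": finger opening in m.
Only numpy, scipy, OpenCV 4.12 (cv2) and the standard library are available. Lean on these libraries where they do the work, as an engineer would, in place of code of your own. Each camera call takes 0.05 s, during which the arm holds its last target. There are 200 camera calls.

### The job

The gearbox trainer stands still in first gear (the slot at the white dot). With the fingertips push its gear lever out of first, across neutral and fully home into fourth gear (the slot at the blue dot), without going into another gear on the way, and only then press the green start button right down and let it come back up. Push gently without taking the lever between the fingers, and leave the red stop button and everything else on the bench where it is.

Things in the scene. Friction and masses are not known exactly. Their poses are not given: they have to be found in the camera images.
- trainer: Drive trainer fixed to the bench: black base 480 x 160 mm, on it in line a blue motor (+x end, top 131 mm high), a gearbox with clear side windows (cover 135 mm high) and an aluminium generator (-x end). Origin: on the bench under the gearbox's centre; x = forward, y = left, z up.
- gate: Steel gate plate 112 x 84 mm on top of the gearbox, top 190 mm above the bench, with an H-shaped slot. Axes and origin as the trainer's. Neutral is the cross channel, 18 mm wide; slots 14.6 mm wide run forward and back from its ends. Dots 14 mm wide by the slot ends: white = first (forward left), yellow = second (back left), orange = third (forward right), blue = fourth (back right).
- lever: Gear lever: 10 mm steel rod with a black ball knob, standing out of the gate. Origin: its pivot, 100 mm above the bench; z along the rod, knob centre at z = 165 mm (265 mm above the bench when upright). It tilts forward/back and left/right, about 2.5 N at the knob moves it, and it stays where left. It can cross only in neutral, with the knob within 7 mm of the middle; rounded tongues guide it.
- knob (a point): Centre of the lever's black ball knob (36 mm diameter); moves with the lever. z along the rod.
- gear1 (a point): Where the knob's centre is with the lever fully home in first gear (forward left, white dot). Fixed to the trainer, axes as the trainer's. The four such points form a rectangle 88 mm (x) by 48 mm (y), about 257 mm above the bench; neutral lies half way between the forward and back points.
- gear2 (a point): The same for second gear (back left, yellow dot).
- gear3 (a point): The same for third gear (forward right, orange dot).
- gear4 (a point): The same for fourth gear (back right, blue dot).
- engage (a joint): Tilt of the lever forward (+) and back (-), rad; 0 = neutral, stops at +0.27 and -0.27 (fully home in a gear).
- select (a joint): Tilt of the lever to the left (+) and right (-), rad; the stops are at +0.175 and -0.175; slots lie at +0.15 (first, second) and -0.15 (third, fourth), with about 0.025 of play each way.
- console: Grey control box of the drive, fixed to the bench, 150 (x) x 110 (y) x 65 mm high, on one or the other side of the trainer. Origin: under its centre. On its top: green start button, red stop button in a yellow collar, a small display and a black dial 14 mm high.
- start (a joint): Travel of the green start button, m: 0 = up, 0.006 = right down. Sprung: about 5 N holds it right down, and it comes back up by itself.
- start_top (a point): Centre of the top of the green start button (28 mm diameter, 87 mm above the bench, 10 mm proud of its black collar of 44 mm diameter). It is pressed straight down.
- stop (a joint): Travel of the red stop button, m: 0 = up, 0.006 = right down. Not to be pressed.
- stop_top (a point): Centre of the top of the red stop button (36 mm diameter, 87 mm above the bench, 78 mm from the start button).
- meter: Yellow hand-held multimeter, 150 x 76 x 34 mm (dial to 46 mm), loose, on the other side of the trainer from the console. Origin under its centre. Leave alone.
- module: Blue plug-in module 100 x 100 x 18 mm with two standing plugs 56 mm high, loose, at the near left. Origin under its centre. Leave alone.
- screwdriver: Red-handled screwdriver 180 mm long, loose, lying along the trainer's left side. Leave alone.
- spare_gear: Brass gear ring 48 mm wide, 14 mm high, loose, lying at the trainer's right side. Origin under its centre. Leave alone.
- coupling: Aluminium coupling half 38 mm wide, 36 mm high, loose, standing at the trainer's right side. Origin under its centre. Leave alone.

How it is judged:
On the way, in this order (a step that is already met when the one before it is completed fails the run):
1. the lever is fully home in fourth gear (value of joint engage below -0.24 rad and value of joint select below -0.1 rad), for 0.2 s.
2. the green start button is pressed right down with fourth gear in (all of step 1 and value of joint start above 0.0046 m), for 0.05 s.
At the end, for the whole second after the job is handed in: The lever rests fully home in fourth gear (engage below -0.24, about 5 mm at the knob; select below -0.10); the start button was pressed right down after that (at least 4.6 of 6 mm) and is back up; the stop button is up; every loose thing is within 20 mm of its start (all of step 1 and value of joint each of start, stop below 0.0015 m and velocity of joint engage between -0.05 and 0.05 rad/s and distance of each of meter, module, screwdriver, spare_gear, coupling from where it was at the start of the episode below 0.02 m); the robot touches nothing.
It fails at once if the lever went well into second or third gear ((value of joint engage below -0.13 rad and value of joint select above 0.05 rad) or (value of joint engage above 0.13 rad and value of joint select below -0.05 rad)).
It fails at once if the start button was pressed before fourth gear was fully in (value of joint start above 0.003 m and not (value of joint engage below -0.24 rad and value of joint select below -0.1 rad)).
It fails at once if the red stop button was pressed (value of joint stop above 0.003 m).
It fails at once if the lever was taken between the fingers, or forced with more than 40 N ((x of the grasp point in the frame of knob between -0.009 and 0.009 m and y of the grasp point in the frame of knob between -0.009 and 0.009 m and z of the grasp point in the frame of knob between -0.08 and 0.018 m) or contact force between the fingers and lever above 40 N).
It fails at once if a loose thing on the bench was pushed away or lifted (more than 20 mm) (distance of any of meter, module, screwdriver, spare_gear, coupling from where it was at the start of the episode above 0.02 m).
It also fails if it takes over 58 s, if anything falls off the work surface, if the arm or the gripper's body presses on something with over 40 N, if the wrist force passes 120 N, or if a joint passes its speed limit or range.

## Working session

There is one attempt and no reset: what is moved stays moved. The work goes in short steps, Python scripts to look and compute and a tool call to move; the robot and the scene stay as the last step left them, time stands still between calls to the robot, and variables do not carry over. Pictures are saved under pics/ and viewed, about 8 in all and at most 12, crops included, and the job is handed in when it is done.

Besides the shell and the picture viewer there is one more tool, called by a JSON object that holds its "method" and its "body". step_arm: Moves the arm, as the interface text tells. Its arguments: {"type":"object","properties":{"series":{"type":"array"},"jaw":{"type":"number"}},"required":["series"]}

```bash
mkdir -p pics; python3 - <<'E'
from station import manip, optics
import cv2,numpy as np
s=manip.state();print({k:np.round(v,3) for k,v in s.items()},manip.hold_point_z)
for n in("side","top"):
    p=optics.camera_params(n);print(n,{k:np.round(v,3) for k,v in p.items()})
    cv2.imwrite(f"pics/{n}0.png",optics.read_camera(n)[:,:,::-1])
print({k:np.round(v,3) for k,v in optics.camera_params("wrist").items()})
E
```

```text
{'time': np.float64(0.0), 'joint_pos': array([ 1.239,  0.333, -0.065,  1.461,  0.022,  1.35 , -0.088]), 'joint_velocities': array([-0.001, -0.001, -0.   ,  0.001,  0.001,  0.   ,  0.001]), 'joint_efforts': array([-0.0000e+00, -6.2326e+01,  2.4000e-02, -3.8989e+01, -6.1000e-02,
        4.0000e-02,  0.0000e+00]), 'eef_pos': array([ 0.19 , -0.595,  0.291]), 'tcp_rot': array([-0.001,  0.988,  0.154, -0.   ]), 'ft_force': array([-0.232, -0.789,  0.432]), 'moment': array([ 0.026,  0.011, -0.004]), 'finger_gap': np.float64(0.087)} 0.051
side {'fx': np.float64(381.551), 'fy': np.float64(381.551), 'cx': np.float64(256.409), 'cy': np.float64(189.683), 'world_from_camera': array([[ 0.965,  0.134, -0.223,  0.323],
       [-0.26 ,  0.555, -0.79 , -0.776],
       [ 0.018,  0.821,  0.57 ,  0.748],
       [ 0.   ,  0.   ,  0.   ,  1.   ]])}
top {'fx': np.float64(383.068), 'fy': np.float64(383.068), 'cx': np.float64(255.608), 'cy': np.float64(192.005), 'world_from_camera': array([[ 0.021,  0.994, -0.111,  0.414],
       [-1.   ,  0.022,  0.014,  0.008],
       [ 0.016,  0.111,  0.994,  1.381],
       [ 0.   ,  0.   ,  0.   ,  1.   ]])}
{'fx': np.float64(278.796), 'fy': np.float64(278.796), 'cx': np.float64(257.079), 'cy': np.float64(193.497), 'T_tool_cam': array([[-0.   ,  0.954,  0.3  ,  0.083],
       [ 1.   ,  0.   ,  0.001, -0.001],
       [ 0.001,  0.3  , -0.954, -0.094],
       [ 0.   ,  0.   ,  0.   ,  1.   ]])}
```

View pics/top0.png

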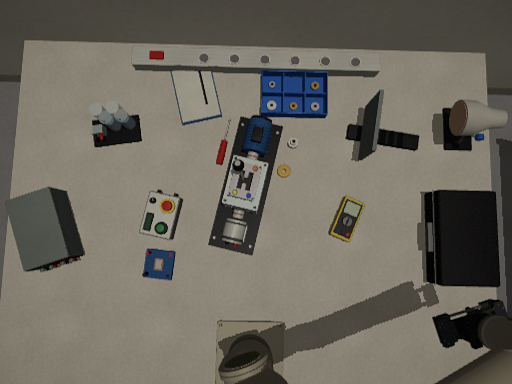

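View pics/side0.png

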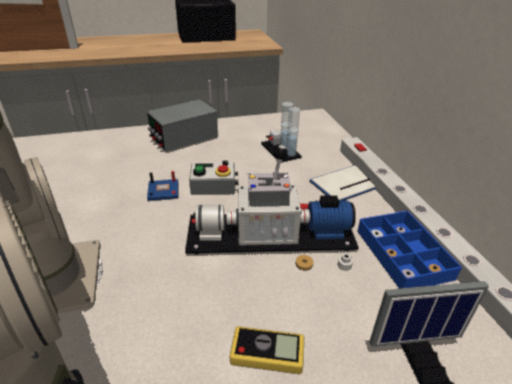

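The top view shows the gate around (243,183), the knob near (238,165), the console on the left with green at (161,228) and red at (167,206), and the module at (159,264). I'll zoom in.

```bash
cat > h.py <<'E'
import numpy as np, cv2
from station import manip, optics
from scipy.spatial.transform import Rotation as R
def pose():
    s=manip.state(); q=np.array(s["tcp_rot"]); T=np.eye(4)
    T[:3,:3]=R.from_quat(q[[1,2,3,0]]).as_matrix(); T[:3,3]=s["eef_pos"]; return T
def cam(n,T=None):
    p=optics.camera_params(n)
    return p,(np.array(p["world_from_camera"]) if n!="wrist" else T@np.array(p["T_tool_cam"]))
def at_z(n,uv,z,T=None):
    p,W=cam(n,T); d=W[:3,:3]@np.array([(uv[0]-p["cx"])/p["fx"],-(uv[1]-p["cy"])/p["fy"],-1])
    return W[:3,3]+d*(z-W[2,3])/d[2]
def proj(n,P,T=None):
    p,W=cam(n,T); c=W[:3,:3].T@(np.asarray(P)-W[:3,3])
    return np.array([p["cx"]-p["fx"]*c[0]/c[2],p["cy"]+p["fy"]*c[1]/c[2]])
def shift(P,yawto=None):
    T=pose(); return np.round(100*(T[:3,:3].T@(np.asarray(P)-T[:3,3])),2)
E
python3 - <<'E'
import cv2
t=cv2.imread("pics/top0.png")
c=cv2.resize(t[110:260,130:300],None,fx=4.5,fy=4,interpolation=cv2.INTER_CUBIC)
c=cv2.resize(t[110:260,130:300],None,fx=4,fy=4,interpolation=cv2.INTER_CUBIC)
cv2.imwrite("pics/top0c.png",c)
E
```

```text
(no output)
```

View pics/top0c.png

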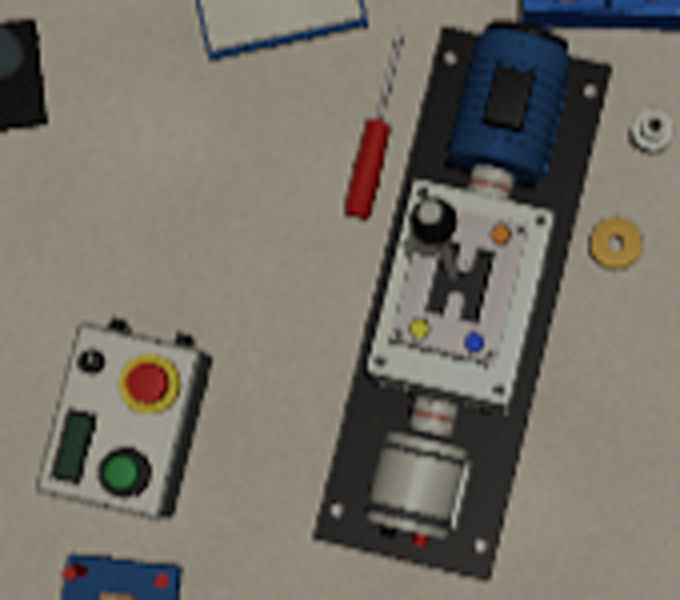

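```bash
python3 - <<'E'
from h import *
c=lambda x,y:(130+(x+.5)/4-.5,110+(y+.5)/4-.5)
Y,B,O=[at_z("top",c(*p),.190) for p in((419,329),(474,343),(501,234))]
k=at_z("top",c(432,221),.257); g=at_z("top",c(123,472),.087); r=at_z("top",c(149,383),.087)
C=(Y+O)/2; print("Y,B,O",Y,B,O,"C",C)
d=O-B; y1=np.arctan2(d[1],d[0]); l=Y-B; y2=np.arctan2(l[1],l[0])-np.pi/2
b=[at_z("top",c(*p),.012) for p in((440,28),(610,66),(490,578),(315,538))]
d=b[0]+b[1]-b[2]-b[3];y3=np.arctan2(d[1],d[0])
print("yaws",y1,y2,y3,"basecentre",sum(b)/4,np.linalg.norm(d)/2)
w=y3; ex=np.array([np.cos(w),np.sin(w),0]);ey=np.array([-ex[1],ex[0],0])
for n,a,e in(("g1",1,1),("g2",-1,1),("g3",1,-1),("g4",-1,-1)): print(n,C+.044*a*ex+.024*e*ey)
print("knob",k,"start",g,"stop",r,np.linalg.norm(g-r))
T=pose();print(T.round(3))
E
```

```text
Y,B,O [0.546371   0.05745157 0.19      ] [0.53633879 0.01424964 0.19      ] [ 0.62306959 -0.00503135  0.19      ] C [0.58472029 0.02621011 0.19      ]
yaws -0.21875116058310556 -0.22817263149828948 -0.2098384594825198 basecentre [0.59559639 0.02434939 0.012     ] 0.47682260923622605
g1 [0.63275438 0.04051838 0.19      ]
g2 [0.5466847  0.05884894 0.19      ]
g3 [ 0.62275589 -0.00642872  0.19      ]
g4 [0.53668621 0.01190184 0.19      ]
knob [0.61988047 0.04717237 0.257     ] start [0.43179314 0.30614661 0.087     ] stop [0.5069177  0.28791694 0.087     ] 0.07730471815223941
[[ 0.953  0.304 -0.     0.19 ]
 [ 0.304 -0.953  0.001 -0.595]
 [-0.    -0.001 -1.     0.292]
 [ 0.     0.     0.     1.   ]]
```

{"method": "step_arm", "body": {"series": [[[5,-2,-13,0],[10,-4,-13,0.1],[16,-6,-14,0.2],[22,-8,-14,0.3],[28,-10,-14,0.4],[31,-15,-14,0.52],[34,-20,-15,0.52],[37,-25,-15,0.52],[40,-30,-15,0.52],[43,-36,-16,0.52],[45,-42,-16,0.52],[48,-47,-16,0.52],[51,-53,-16,0.52],[53.5,-59,-16,0.52],[53.5,-59,-16,0.52],[53.5,-59,-16,0.52],[53.5,-59,-16,0.52]]], "jaw": 0}}

```text
time: 2.22
eef_pos: [0.5205, 0.1282, 0.4519]
tcp_rot: [0.0, 0.994, -0.106, -0.0]
ft_force: [0.5, 0.5, -0.3]
finger_gap: 0.0004
```

```bash
python3 - <<'E'
from h import *
T=pose();im=optics.read_camera("wrist");np.save("T1.npy",T);print(T.round(4))
cv2.imwrite("pics/w1.png",cv2.resize(im[:,:,::-1],(800,600),interpolation=cv2.INTER_CUBIC))
E
```

```text
[[ 9.776e-01 -2.107e-01 -5.000e-04  5.205e-01]
 [-2.107e-01 -9.776e-01 -6.000e-04  1.282e-01]
 [-3.000e-04  7.000e-04 -1.000e+00  4.519e-01]
 [ 0.000e+00  0.000e+00  0.000e+00  1.000e+00]]
```

View pics/w1.png

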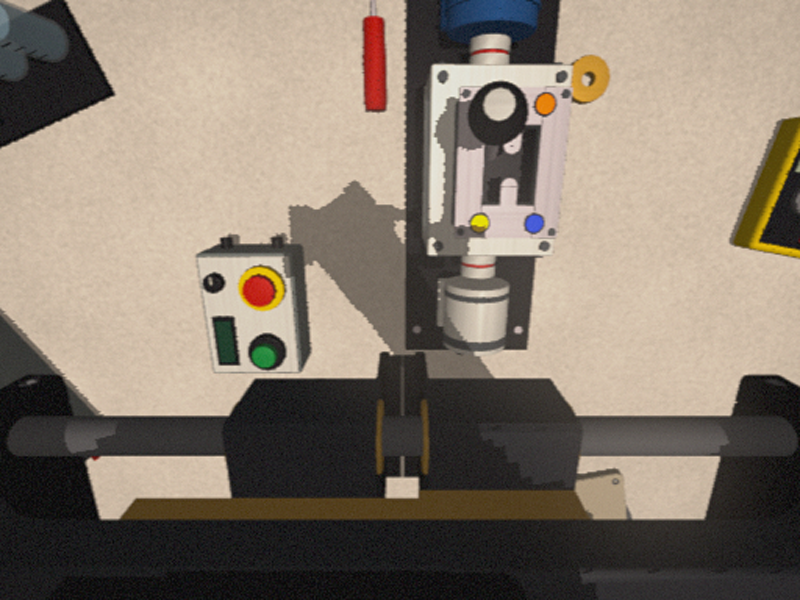

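The wrist view (800x600) shows the knob at (498,112), orange dot at (545,104), yellow at (480,222), blue at (534,223), start at (264,357) and stop at (258,291).

```bash
python3 - <<'E'
from h import *
T=np.load("T1.npy"); c=lambda x,y:((x+.5)/1.5625-.5,(y+.5)/1.5625-.5)
f=lambda x,y,z: at_z("wrist",c(x,y),z,T)
Y,B,O=f(480,222,.19),f(534,223,.19),f(545,104,.19)
C=(Y+O)/2;d=O-B;l=Y-B
print("yaw",np.arctan2(d[1],d[0]),np.arctan2(l[1],l[0])-np.pi/2,np.linalg.norm(d),np.linalg.norm(l))
k=f(498,112,.257);print("C",C,"knob",k)
S,X=f(264,357,.087),f(258,291,.087);print("start",S,"stop",X,np.linalg.norm(S-X))
Rt=T[:3,:3]
print("knob rel C tool axes",Rt.T@(k-C))
for n,p in(("knob",k),("C",C),("start",S)):print(n,"shift",shift(p))
E
```

```text
yaw -0.21464316306204823 -0.23097204903596102 0.08828991079378286 0.04375854527978799
C [0.58314427 0.02806421 0.19      ] knob [0.61906613 0.04741287 0.257     ]
start [0.42918649 0.31041483 0.087     ] stop [0.50605179 0.29285752 0.087     ] 0.07884500099976396
knob rel C tool axes [ 0.03101774 -0.026434   -0.06702905]
knob shift [11.33  5.76 19.51]
C shift [ 8.23  8.4  26.21]
start shift [-12.79 -15.94  36.5 ]
```

{"method": "step_arm", "body": {"series": [[[5,2,0,0],[10,4,0,0],[15,5.5,0,0],[16.3,5.8,2,0],[16.3,5.8,6,0],[16.3,5.8,10,0],[16.3,5.8,14.2,0],[16.3,5.8,14.2,0],[16.3,5.8,14.2,0]]]}}

```text
time: 3.4
eef_pos: [0.6678, 0.0381, 0.3122]
tcp_rot: [-0.0, 0.994, -0.106, 0.001]
ft_force: [0.1, 0.0, 0.4]
finger_gap: 0.0005
```

```bash
python3 - <<'E'
from h import *
T=pose();np.save("T2.npy",T)
im=optics.read_camera("wrist")
a=cv2.resize(im[40:280,120:400,::-1],None,fx=2.1,fy=2.1,interpolation=cv2.INTER_CUBIC)
cv2.imwrite("pics/w2.png",a)
print(shift([.61906613,.04741287,.257]),shift([.58314427,.02806421,.19]))
E
```

```text
[-5.    0.14  5.56] [-8.12  2.79 12.24]
```

View pics/w2.png

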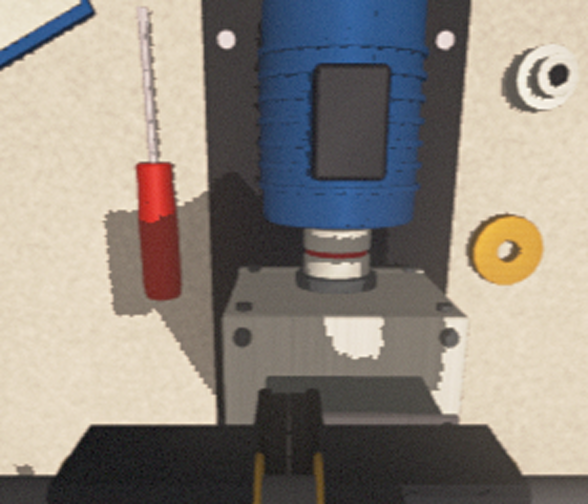

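{"method": "step_arm", "body": {"series": [[[-1,0,0,0],[-1.8,0,0,0],[-2.2,0,0,0],[-2.6,0,0,0],[-3,0,0,0],[-3.4,0,0,0],[-3.8,0,0,0],[-3.8,0,0,0]]]}}

```text
time: 4.45
eef_pos: [0.6301, 0.0464, 0.3102]
tcp_rot: [0.0, 0.994, -0.105, -0.0]
ft_force: [3.0, 0.1, 1.8]
finger_gap: 0.0004
```

```bash
python3 - <<'E'
from h import *
T=pose(); print(manip.state()["ft_force"],T[:3,3])
f=[]
for n in("top","side"):
    im=optics.read_camera(n)[:,:,::-1]
    u,v=proj(n,[.584,.028,.23]).astype(int)
    f.append(cv2.resize(im[v-35:v+35,u-35:u+35],(400,400),interpolation=cv2.INTER_CUBIC)); print(n,u,v)
cv2.imwrite("pics/b3.png",np.hstack(f))
E
```

```text
[2.98969985 0.09503239 1.76638714] [0.63011945 0.04641624 0.31022051]
top 243 178
side 269 168
```

View pics/b3.png

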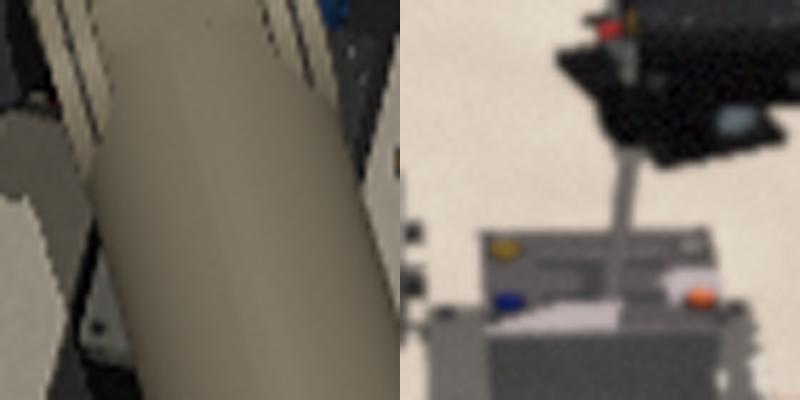

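```bash
cat >> h.py <<'E'
C0=np.array([.5831,.0281,0]); W=-.2122
EX=np.array([np.cos(W),np.sin(W),0]); EY=np.array([-EX[1],EX[0],0])
def rod(e,s,t): # point at length t along the rod
    d=np.array([np.tan(e),np.tan(s),1]); d/=np.linalg.norm(d)
    return C0+[0,0,.1]+t*(d[0]*EX+d[1]*EY+d[2]*np.array([0,0,1]))
E
python3 - <<'E'
from h import *
print("tip shift to C",shift(C0))
for e in np.arange(-.05,.26,.05):
    o=[]
    for s in(.15,.175):
        t=np.linspace(.09,.16,71); q=np.array([proj("side",rod(e,s,x)) for x in t])
        o.append([round(float(np.interp(v,q[::-1,1],q[::-1,0])),1) for v in(159.25,184.6)])
    print(round(e,2),o,shift(rod(e,.16,.165)))
print("obs 273.7 271.1")
E
```

```text
tip shift to C [-4.22  2.76 31.01]
-0.05 [[265.7, 266.4], [265.7, 266.3]] [-5.04  0.14  4.74]
0.0 [[268.5, 268.0], [268.4, 267.9]] [-4.23  0.14  4.72]
0.05 [[271.3, 269.7], [271.1, 269.6]] [-3.41  0.14  4.74]
0.1 [[274.0, 271.3], [273.8, 271.2]] [-2.6   0.15  4.8 ]
0.15 [[276.8, 272.9], [276.5, 272.8]] [-1.79  0.17  4.9 ]
0.2 [[279.6, 274.6], [279.3, 274.5]] [-0.99  0.19  5.04]
0.25 [[282.5, 276.2], [282.1, 276.0]] [-0.2   0.22  5.22]
obs 273.7 271.1
```

{"method": "step_arm", "body": {"series": [[[-0.4,0,0,0],[-0.8,0,0,0],[-1.2,0,0,0],[-1.55,0,0,0],[-1.55,0,0,0],[-1.55,0,0,0]]]}}

```text
time: 5.3
eef_pos: [0.6151, 0.0495, 0.3101]
tcp_rot: [0.0, 0.994, -0.105, -0.0]
ft_force: [1.8, -0.3, 0.8]
finger_gap: 0.0005
```

```bash
python3 - <<'E'
from h import *
T=pose(); print(manip.state()["ft_force"],T[:3,3],"C",shift(C0))
im=optics.read_camera("side")[:,:,::-1]
cv2.imwrite("pics/s4.png",cv2.resize(im[133:203,234:304],(560,560),interpolation=cv2.INTER_CUBIC))
E
```

```text
[ 1.81486083 -0.27846479  0.75717555] [0.61511434 0.04953446 0.31008256] C [-2.67  2.76 31.01]
```

View pics/s4.png

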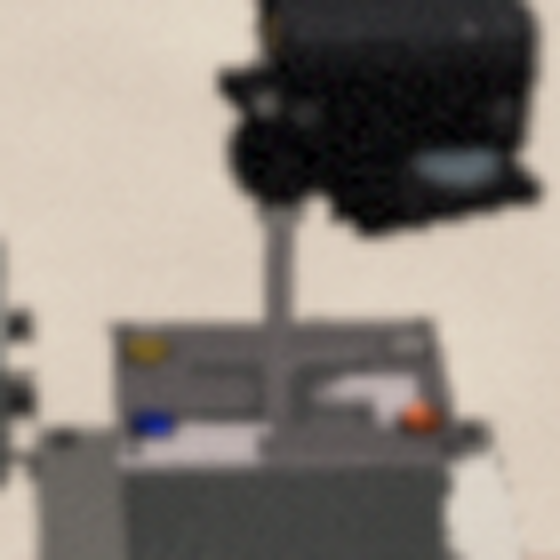

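{"method": "step_arm", "body": {"series": [[[1,0,0,0],[1.2,-3,0,0],[0,-5.6,0,0],[-2.6,-5.6,0,0],[-2.6,-5.6,0,0],[-2.6,-4.4,0,0],[-2.6,-3.6,0,0],[-2.6,-3.1,0,0],[-2.6,-2.6,0,0],[-2.6,-2.1,0,0],[-2.6,-1.6,0,0],[-2.6,-1.1,0,0],[-2.6,-0.6,0,0],[-2.6,-0.1,0,0],[-2.6,0.4,0,0],[-2.6,0.9,0,0],[-2.6,1.4,0,0],[-2.6,1.8,0,0],[-2.6,1.8,0,0]]]}}

```text
time: 7.72
eef_pos: [0.5859, 0.0368, 0.31]
tcp_rot: [0.0, 0.994, -0.106, -0.0]
ft_force: [-0.6, 0.5, 0.8]
finger_gap: 0.0002
```

```bash
python3 - <<'E'
from h import *
T=pose(); print(manip.state()["ft_force"],T[:3,3],"C",shift(C0))
im=optics.read_camera("side")[:,:,::-1]
cv2.imwrite("pics/s5.png",cv2.resize(im[133:203,234:304],(560,560),interpolation=cv2.INTER_CUBIC))
for s in(-.175,-.15,-.1,0): print(s,[proj("side",rod(e,s,.165)).round(1) for e in(-.05,0,.05)])
E
```

```text
[-0.56332977  0.52706902  0.8398305 ] [0.58593742 0.03676586 0.31004684] C [-0.09  0.89 31.01]
-0.175 [array([267.1, 163.4]), array([270.3, 163.3]), array([273.6, 163.4])]
-0.15 [array([266.9, 162.4]), array([270.2, 162.3]), array([273.5, 162.3])]
-0.1 [array([266.7, 160.3]), array([270. , 160.2]), array([273.2, 160.3])]
0 [array([266.2, 156.8]), array([269.5, 156.7]), array([272.7, 156.7])]
```

View pics/s5.png

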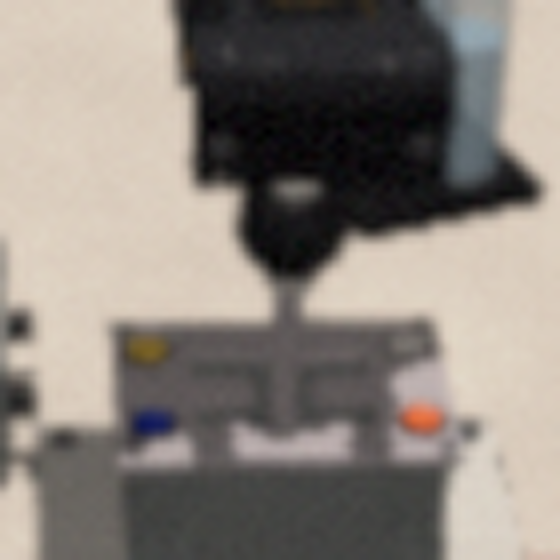

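{"method": "step_arm", "body": {"series": [[[0,0.2,0,0],[0,0.4,0,0],[0,0.4,0,0],[0,-1,0,0],[2.5,-1,0,0],[4.4,-0.5,0,0],[4.4,2,0,0],[4.4,3.4,0,0],[4.4,3.4,0,0],[3.4,3.4,0,0],[2.8,3.4,0,0],[2.4,3.4,0,0],[2,3.4,0,0],[1.6,3.4,0,0],[1.2,3.4,0,0],[0.8,3.4,0,0],[0.5,3.4,0,0],[0.5,3.4,0,0]]]}}

```text
time: 10.02
eef_pos: [0.5836, 0.0032, 0.3102]
tcp_rot: [0.0, 0.994, -0.105, -0.0]
ft_force: [2.0, 0.7, 1.2]
finger_gap: 0.0006
```

```bash
python3 - <<'E'
from h import *
T=pose(); print(manip.state()["ft_force"],T[:3,3],"C",shift(C0))
im=optics.read_camera("side")[:,:,::-1]
cv2.imwrite("pics/s6.png",cv2.resize(im[133:203,234:304],(560,560),interpolation=cv2.INTER_CUBIC))
for s in(-.175,-.15): print(s,[proj("side",rod(e,s,.165)).round(1) for e in(-.27,-.2,-.15,-.1,0)])
E
```

```text
[2.0049499  0.72522121 1.19540533] [0.58358244 0.00320835 0.31019685] C [-0.56 -2.43 31.02]
-0.175 [array([252.8, 165.3]), array([257.3, 164.4]), array([260.5, 164. ]), array([263.8, 163.6]), array([270.3, 163.3])]
-0.15 [array([252.7, 164.3]), array([257.2, 163.4]), array([260.4, 162.9]), array([263.7, 162.6]), array([270.2, 162.3])]
```

View pics/s6.png

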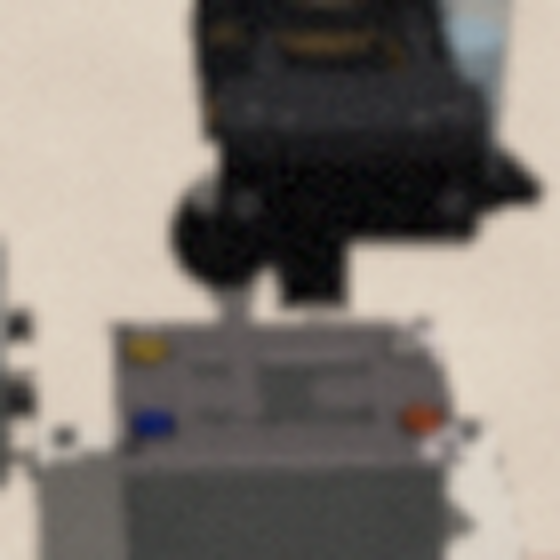

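{"method": "step_arm", "body": {"series": [[[-0.4,0,0,0],[-0.8,0,0,0],[-1.2,0,0,0],[-1.6,0,0,0],[-1.9,0,0,0],[-2.1,0,0,0],[-2.2,0,0,0],[-2.2,0,0,0]]]}}

```text
time: 11.08
eef_pos: [0.5623, 0.0077, 0.3102]
tcp_rot: [0.0, 0.994, -0.105, -0.0]
ft_force: [3.5, -0.2, -1.4]
finger_gap: 0.0003
```

{"method": "step_arm", "body": {"series": [[[-0.1,0,0,0],[-0.2,0,0,0],[-0.2,0,0,0]]]}}

```text
time: 11.45
eef_pos: [0.5605, 0.0081, 0.3102]
tcp_rot: [0.0, 0.994, -0.105, 0.0]
ft_force: [5.0, 0.2, -2.3]
finger_gap: 0.0003
```

{"method": "step_arm", "body": {"series": [[[-0.1,0,0,0],[-0.2,0,0,0],[-0.2,0,0,0]]]}}

```text
time: 11.82
eef_pos: [0.5586, 0.0085, 0.3102]
tcp_rot: [0.0, 0.994, -0.105, 0.0]
ft_force: [5.4, -0.0, -2.9]
finger_gap: 0.0002
```

```bash
python3 - <<'E'
from h import *
T=pose(); print(manip.state()["ft_force"],T[:3,3],"C",shift(C0))
im=optics.read_camera("side")[:,:,::-1]
cv2.imwrite("pics/s7.png",cv2.resize(im[133:203,234:304],(560,560),interpolation=cv2.INTER_CUBIC))
E
```

```text
[ 5.42640966e+00 -7.60318046e-04 -2.91258722e+00] [0.55862701 0.00846539 0.31024945] C [ 1.95 -2.43 31.03]
```

View pics/s7.png

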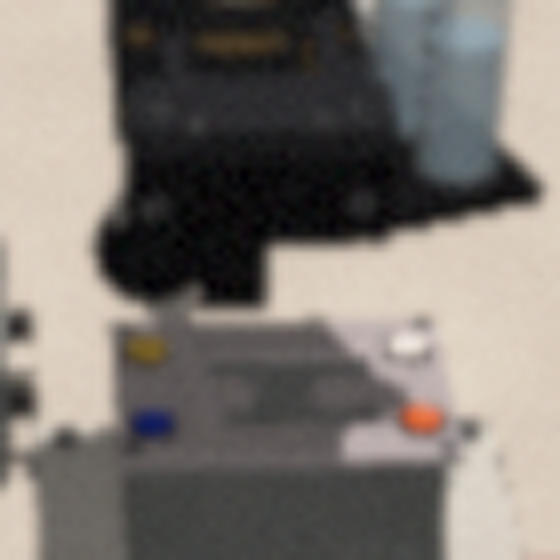

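{"method": "step_arm", "body": {"series": [[[-0.1,0,0,0],[-0.2,0,0,0],[-0.2,0,0,0]]]}}

```text
time: 12.25
eef_pos: [0.5569, 0.0088, 0.3102]
tcp_rot: [-0.0, 0.994, -0.106, 0.001]
ft_force: [7.1, -1.1, -5.1]
finger_gap: 0.0001
```

{"method": "step_arm", "body": {"series": [[[-0.1,0,0,0],[-0.2,0,0,0],[-0.2,0,0,0]]]}}

```text
time: 12.62
eef_pos: [0.5552, 0.0091, 0.3102]
tcp_rot: [-0.0, 0.994, -0.106, 0.001]
ft_force: [10.6, 0.2, -6.6]
finger_gap: 0.0004
```

{"method": "step_arm", "body": {"series": [[[0.6,0,0,0],[2.5,0,0,0],[2.5,0,-5,0],[2.5,0,-10,0],[0,-4,-14.2,0],[-3,-8,-14.2,0],[-5.9,-10.9,-14.2,0],[-5.9,-10.9,-14.2,0],[-5.9,-10.9,-14.2,0],[-5.9,-10.9,-14.2,0]]]}}

```text
time: 13.88
eef_pos: [0.5201, 0.1271, 0.4519]
tcp_rot: [0.0, 0.994, -0.106, -0.0]
ft_force: [0.3, -0.6, -0.0]
finger_gap: 0.0003
```

```bash
python3 - <<'E'
from h import *
T=pose();im=optics.read_camera("wrist");np.save("T1.npy",T)
print(T[:3,3],manip.state()["ft_force"])
cv2.imwrite("pics/w8.png",cv2.resize(im[30:250,110:390,::-1],None,fx=2.5,fy=2.5,interpolation=cv2.INTER_CUBIC))
for s in(-.15,-.1):
  for e in(-.2,-.24,-.27): print(s,e,(proj("wrist",rod(e,s,.165),T)-[110,30])*2.5)
E
```

```text
[0.52009748 0.12713376 0.45193612] [ 0.46522793  0.07417689 -0.45695282]
-0.15 -0.2 [634.93614145 272.33129737]
-0.15 -0.24 [631.39454441 287.71920469]
-0.15 -0.27 [628.59944381 298.88083364]
-0.1 -0.2 [615.85670745 273.12518452]
-0.1 -0.24 [612.66015886 288.62715292]
-0.1 -0.27 [610.14601058 299.863706  ]
```

View pics/w8.png

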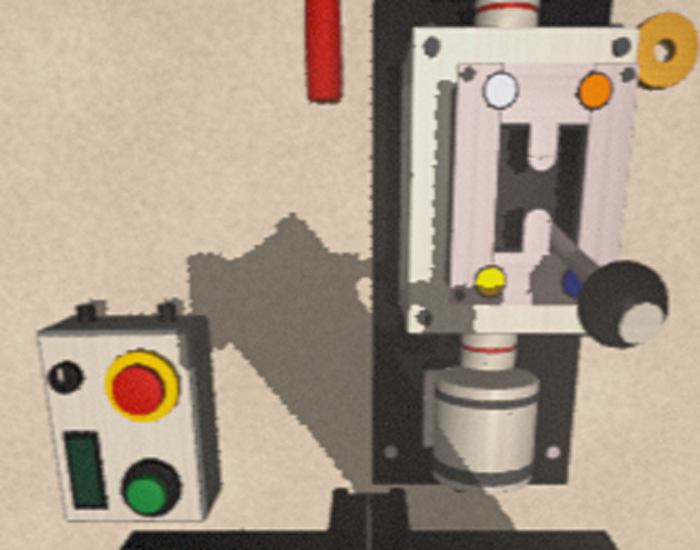

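The knob is at (623,304), which matches engage ≈ -0.27, so fourth is home. The start button is at (148,493).

```bash
python3 - <<'E'
from h import *
T=np.load("T1.npy"); S=at_z("wrist",((148.5)/2.5-.5+110,493.5/2.5-.5+30),.087,T)
print(S); M=(S+[.4318,.3061,.087])/2; print(M,shift(S),shift(M))
E
```

```text
[0.43138494 0.3085155  0.087     ]
[0.43159247 0.30730775 0.087     ] [-12.48 -15.85  36.5 ] [-12.43 -15.74  36.5 ]
```

{"method": "step_arm", "body": {"series": [[[-4,-4,0,0],[-8,-8,0,0],[-11,-12,0,0],[-12.5,-15.8,0,0],[-12.5,-15.8,5,0],[-12.5,-15.8,10,0],[-12.5,-15.8,15,0],[-12.5,-15.8,20,0],[-12.5,-15.8,25,0],[-12.5,-15.8,27.5,0],[-12.5,-15.8,28.5,0],[-12.5,-15.8,28.5,0],[-12.5,-15.8,28.5,0]]]}}

```text
time: 15.55
eef_pos: [0.4312, 0.3094, 0.1685]
tcp_rot: [-0.001, 0.994, -0.106, 0.001]
ft_force: [0.5, 0.7, 0.3]
finger_gap: 0.0004
```

```bash
python3 - <<'E'
from h import *
T=pose();im=optics.read_camera("wrist")
print(T[:3,3],manip.state()["ft_force"],shift([.4315,.308,.087]))
cv2.imwrite("pics/w9.png",cv2.resize(im[:,100:420,::-1],None,fx=1.5,fy=1.5,interpolation=cv2.INTER_CUBIC))
E
```

```text
[0.43121401 0.3094098  0.16846384] [ 0.07212185 -0.79813298  0.43136176] [0.04 0.14 8.15]
```

View pics/w9.png

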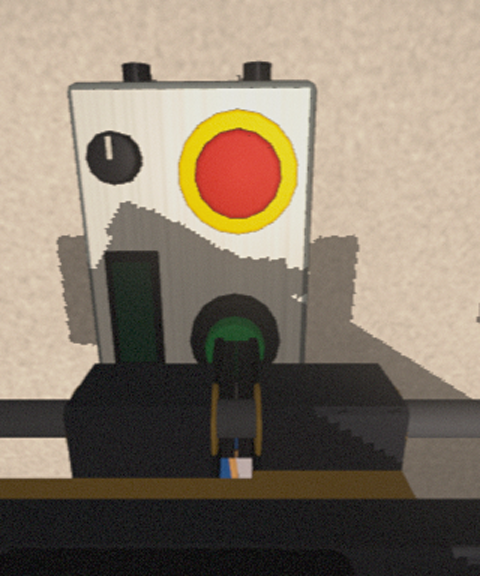

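The fingertips are over the green button at (236,345). I'll press now.

{"method": "step_arm", "body": {"series": [[[0,0.1,0.6,0],[0,0.1,1.1,0],[0,0.1,1.3,0],[0,0.1,1.5,0],[0,0.1,1.65,0],[0,0.1,1.75,0],[0,0.1,1.75,0]]]}}

```text
time: 16.48
eef_pos: [0.4306, 0.308, 0.151]
tcp_rot: [0.0, 0.994, -0.106, 0.0]
ft_force: [-3.4, -6.2, 17.2]
finger_gap: 0.0005
```

{"method": "step_arm", "body": {"series": [[[0,0,-1,0],[0,0,-5,0],[0,0,-10,0],[0,0,-16,0],[0,0,-21,0],[4,4,-26,0],[8,9,-28,0],[12,14,-28,0],[12.5,15.8,-28.5,0],[12.5,15.8,-28.5,0],[12.5,15.8,-28.5,0],[12.5,15.8,-28.5,0]]]}}

```text
time: 17.98
eef_pos: [0.5189, 0.1289, 0.4345]
tcp_rot: [-0.0, 0.995, -0.104, -0.0]
ft_force: [-0.1, 0.5, -0.2]
finger_gap: 0.0006
```

```bash
python3 - <<'E'
from h import *
T=pose();im=optics.read_camera("wrist")
print(T[:3,3],manip.state()["ft_force"])
cv2.imwrite("pics/w10.png",cv2.resize(im[30:250,110:390,::-1],None,fx=2.5,fy=2.5,interpolation=cv2.INTER_CUBIC))
E
```

```text
[0.51894176 0.12885473 0.4345061 ] [-0.58881689  0.70277961 -0.85866771]
```

The viewer's limit is reached, so I'll check by numbers: knob position and the display and button in the wrist image.

```bash
python3 - <<'E'
from h import *
T=pose();im=cv2.imread("pics/w10.png")
g=cv2.inRange(cv2.cvtColor(im,cv2.COLOR_BGR2HSV),(50,120,50),(75,255,255))
n,_,st,ce=cv2.connectedComponentsWithStats(g)
for i in np.argsort(-st[1:,4])[:4]+1: print("green",st[i,4],ce[i])
print("start exp",(proj("wrist",[.4315,.308,.087],T)-[110,30])*2.5)
d=cv2.inRange(im,(0,0,0),(62,62,62))
for e in(-.2,-.24,-.27,-.28):
    c=(proj("wrist",rod(e,-.15,.165),T)-[110,30])*2.5; m=np.zeros_like(d); cv2.circle(m,tuple(c.astype(int)),44,255,-1)
    print(e,c.round(),"dark frac",(d[m>0]>0).mean().round(3))
a=cv2.imread("pics/top0.png").astype(int);b=optics.read_camera("top")[:,:,::-1].astype(int)
for nm,(u,v) in dict(meter=(346,218),module=(159,264),driver=(222,143),gear=(284,171),coupl=(293,142),console=(161,214)).items():
    print(nm,np.abs(a-b)[v-12:v+12,u-12:u+12].mean().round(1))
E
```

```text
green 1344 [140.08407738 501.38020833]
green 80 [ 67.2875 462.5375]
green 67 [ 76.05970149 505.47761194]
green 41 [ 79.07317073 491.2195122 ]
start exp [141.49589388 499.78093605]
-0.2 [656. 275.] dark frac 0.44
-0.24 [652. 292.] dark frac 0.549
-0.27 [649. 303.] dark frac 0.636
-0.28 [648. 307.] dark frac 0.658
meter 1.5
module 1.4
driver 1.8
gear 1.8
coupl 1.9
console 23.4
```

```bash
python3 -c "
from station import order;print(order.finish_job())"
```

```text
the job is handed in; nothing more can be done
None
```

The lever is in fourth gear, the start button was pressed and released after that, and the job is handed in; no verdict was reported. It took about 18 s of the 58 s allowed.

With the fingers closed, I pushed the lever from first back to neutral, across to the right, and back into fourth until the force rose to about 11 N. I then pressed the green button straight down. It met about 17 N with the fingertips 6 mm below the button's rest height. After that I moved the arm clear.

**Last checks:**
- **Lever:** the wrist picture taken before the press put the knob at engage about -0.28, which is at the stop. After the press, a pixel check of the knob still fitted best at -0.27 to -0.28.
- **Start button:** its green top was back within 2 pixels of where it should be when up.
- **Loose things:** the top camera showed no change at the meter, module, screwdriver, gear ring or coupling.
- **Robot:** wrist force was under 1.5 N with the arm clear.

**Limits and oddities:**
- The last picture could not be viewed because the 12-picture limit was used up, so the checks after the press are numeric only.
- The top camera did show a change at the console. I put it down to the arm or its shadow and did not check further.
- At the start, the knob measured about 31 mm forward of neutral rather than the stated 44 mm, so the lever was not fully home in first.

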